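Loosen the engraving vise's locking collar by two turns

TASK

Loosen the knurled locking collar of the engraving vise (the large brass one) by rolling a fingertip across its rim, stroke after stroke, anticlockwise as seen from above, counting the turns: fully tight was with its black mark over the vise's pointer, it now stands just past that, and it should end two full turns from tight, with the mark over the pointer for the second time. Leave the brass blank lying in the vise's jaws, do not turn the small collar of the other clamp, and push or pick up nothing else on the bench.

Things in the scene. Friction and masses are not known exactly. Their poses are not given: they have to be found in the camera images.
- collar_center (a point): centre of the vise's knurled brass locking collar, on its upright axis half-way up, 56 mm above the table. The collar is a disc 100 mm across over its ridges (36 upright ridges, 2 mm proud, 4.5 mm wide) and 22 mm tall, its underside 45 mm and its top 67 mm above the table
- vise: the vise, fixed to the bench at the left or the right; origin on the collar's axis at table height, x towards its pointer. Below the collar its steel base is 80 mm across down to 26 mm height, then flares to 120 mm across. Above the collar a steel head 60 mm across with two low jaws, 79 mm high, does not turn
- pointer_tip (a point): tip of the fixed steel pointer, a bar with a pointed end that sticks out level from the vise's base, 80 mm from the collar's axis and 19 mm above the table; seen from above it shows beyond the collar's rim. It faces roughly away from the robot
- collar (a joint): turn of the collar in rad, counted from fully tight (0), growing anticlockwise from above (loosening). At 0 its mark stands over the pointer; it does so again at 6.28 (one full turn) and 12.57 (two full turns). It turns on to 20 against a drag of 0.06 N m (1.2 N at the rim), never rises, stays where left. It starts between 0.5 and 1.6
- collar_mark (a point): outer end of the collar's mark, a black bar 9 mm wide and 16 mm long, radial, inlaid in the collar's top face near the rim; this point is 46 mm from the axis and turns with the collar
- blank_center (a point): centre of a brass ring blank, 42 mm across, 10 mm tall, that lies loose on the vise's head between its jaws, its top 83 mm above the table
- clamp_center (a point): centre of the small knurled brass collar (44 mm across, 16 mm tall, 53 mm top height, steel stub up to 59 mm) on the other, smaller clamp, a fixed steel block 75 x 55 mm; to be left alone
- small_collar (a joint): turn of that small collar in rad; 0 at the start
- driver_mid (a point): bystander: screwdriver, 150 mm long, lying; this is its middle
- scissors_mid (a point): bystander: orange-handled scissors, 200 mm long, 11 mm high, lying; its pivot screw
- jar_mid (a point): bystander: amber glass jar with a steel lid, 56 mm across, 65 mm high, standing; its middle
- tray_mid (a point): bystander: white open plastic tray, 110 x 150 x 35 mm; its middle
- pitch_mid (a point): bystander: dark brown block of setter's pitch, 85 x 95 x 70 mm; its middle
- spare_mid (a point): bystander: spare plain brass ring, 52 mm across, 14 mm high, lying flat; its middle
- handpiece_mid (a point): bystander: steel engraving handpiece, 140 mm long, 20 mm thick, lying; its middle
There are look-alikes about, which are no part of the job. What is shaped like the vise but red is not meant.

How it is judged:
By the outcome, as a careful person would: the job done as asked, in the order asked, and still so for the second after the job is handed in, with the robot touching nothing.
It also fails if it takes over 72 s, if anything falls off the work surface, if the arm or the gripper's body presses on something with over 40 N, if the wrist force passes 120 N, or if a joint passes its speed limit or range.

ROBOT

A 6-joint arm with a two-finger parallel gripper is mounted at the origin on the work surface. World frame = base frame: x ahead of the robot, y to its left, z up, the work surface at z = 0. Lengths are in mm, angles in rad, forces in N, time in s.
With the tool pointing down it reaches from about 350 to 775 mm from the base axis. Payload 5.5 kg.
Tool frame: the origin (TCP) lies midway between the tips of the shut fingers; the grasp point (between the pads) lies 19 mm behind it; z points along the fingers, y is the line along which they close (so a half turn about z gives the same grasp; the last joint's range is limited). The gripper opens to 85 mm and grips with 20 to 120 N. Pads are 22 mm wide; open, the fingers measure 114 mm over their backs; the gripper's body (76 mm by 85 mm) begins 54 mm behind the grasp point. The pads swing forward as they close: fully open they stand 13 mm farther back than shut.
Start: joints at [1.027, 0.313, 0.046, 1.304, 0, 1.431], TCP at [225.955, 528.788, 231.323] pointing down, gripper open.
Joint ranges: [-2.76, 2.76], [-0.86, 1.69], [-1.03, 1.26], [-2.2, 2.34], [-1.47, 1.5], [-3.14, 3.14]. Speed limits (rad/s): [2.57, 2.57, 3.14, 3.14, 3.14, 3.14].

INTERFACE

Orientations are given as a unit quaternion [x, y, z, w].
In Python, from bench import * gives the robot as it stands.
- The arm moves only by the shell command python3 -m creep 'ROWS' [FORCE]. ROWS is JSON, a list of rows, each an object with "claw": the closure, from -1 (fully open) to 1 (shut); "linear": the shift along the tool's x, y, z in m, a list of three; "yaw": the turn about the tool's z in degrees. A call has exactly 10 rows; each row shifts and turns the commanded pose from where the row before left it, along the tool's axes as they then stand; what a row does not reach is not made up. A row lasts 1/8 s, in which the tool goes at most 62.5 mm and 10.7 degrees, less where a joint would pass 70% of its speed; a pose out of reach is approached as far as the arm can. A call with a gripper value outside its range is refused whole. The fingers move at their own pace and stop on an object; FORCE is the grip in N (left out, the last holds). Time passes only in rows, so rows that do not move let the fingers close, or fill a call up. It gives the time, the measured TCP pose, the force, the opening and the grip force at its end, in the units of the state.
- get_state(): the state, without advancing time (a new reading comes with each control period).
- capture(name): name is "side" or "top"; returns a dict with "img" (400x640x3 uint8, blue, green, red), "mtx" (3x3 intrinsics, pixels), "R" (3x3) and "t" (3): a world point X has camera coordinates R X + t. Camera axes: x right, y down, z forward; pixel columns grow to the right and rows downward; lengths in mm; the calibration is good to about 2 mm. A picture is of the moment at which its call begins. There is no depth.
- sign_off(): hands the job in; it is judged then, once.
The state is a dict: "time": time; "joint_positions": joint angles; "qd": joint speeds; "effort": joint torques, N m; "tcp_pos": TCP position; "eef_rot": TCP orientation; "wrist_force": force on the tool from outside, world axes, zero at the start; "ft_torque": the same for the moment, N m; "gripper_width": finger opening in mm; "gripper_force": force on a finger pad.
Only numpy, scipy, OpenCV 4.12 (cv2) and the standard library are available. Lean on these libraries where they do the work, as an engineer would, in place of code of your own. Each camera call takes 0.05 s, during which the arm holds its last target. There are 200 camera calls.

## Working session

There is one attempt and no reset: what is moved stays moved. The work goes in short steps, Python scripts to look and compute and a shell command to move; the robot and the scene stay as the last step left them, time stands still between calls to the robot, and variables do not carry over. Pictures are saved under pics/ and viewed, at most 10 in all, crops included, and the job is handed in when it is done.

```bash
ls; mkdir -p pics; python3 - <<'E'
from bench import *
import cv2
s=get_state(); print({k:s[k] for k in('time','tcp_pos','eef_rot','gripper_width')})
for n in('top','side'):
    c=capture(n); cv2.imwrite(f'pics/{n}0.png',c['img']); print(n,c['mtx'].tolist(),c['R'].round(4).tolist(),c['t'].round(1).tolist())
E
```

```text
pics
{'time': 0.0, 'tcp_pos': array([225.68833279, 528.32402839, 230.38299133]), 'eef_rot': array([ 2.00548508e-01,  9.79683353e-01, -8.55411939e-04, -3.02397379e-04]), 'gripper_width': 85.70910869746649}
top [[417.7943775514561, 0.0, 318.73131710032436], [0.0, 417.7943775514561, 202.3685138081806], [0.0, 0.0, 1.0]] [[-0.0263, -0.9996, -0.0114], [-0.987, 0.0278, -0.1585], [0.1588, 0.0071, -0.9873]] [20.5, 543.5, 1320.2]
side [[420.8207447509209, 0.0, 321.99282221253463], [0.0, 420.8207447509209, 195.0198415778712], [0.0, 0.0, 1.0]] [[0.7935, -0.6085, -0.0106], [-0.3879, -0.4923, -0.7792], [0.469, 0.6224, -0.6266]] [-416.4, 270.9, 902.8]
```

View pics/top0.png

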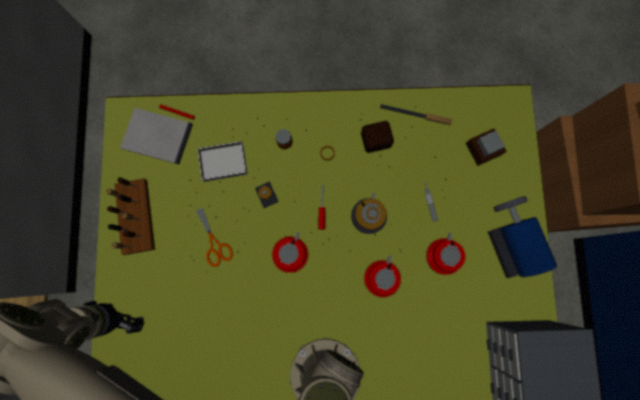

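View pics/side0.png

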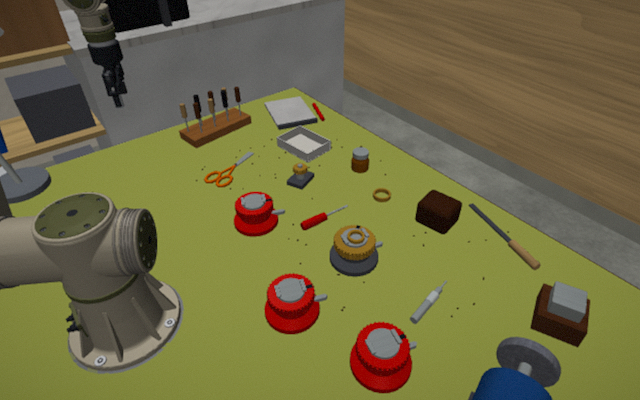

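The brass-collared vise is at top (370,214) and side (354,245). Three red look-alikes are at top (290,254), (383,278) and (446,256), and the small clamp is at top (265,194). Only the first has a large brass collar, so I'll confirm it in an enlarged crop.

```bash
cat > h.py <<'E'
import numpy as np, cv2
from bench import *
def ray(c,uv):
    K=c['mtx'];d=np.linalg.inv(K)@[uv[0],uv[1],1]; R=np.array(c['R']);return -R.T@np.array(c['t']),R.T@d
def atz(c,uv,z):
    o,d=ray(c,uv);return o+d*(z-o[2])/d[2]
def proj(c,X):
    p=np.array(c['R'])@X+np.array(c['t']);q=c['mtx']@p;return q[:2]/q[2]
def tri(a,ua,b,ub):
    o1,d1=ray(a,ua);o2,d2=ray(b,ub)
    A=np.stack([d1,-d2],1);s=np.linalg.lstsq(A,o2-o1,rcond=None)[0]
    return (o1+d1*s[0]+o2+d2*s[1])/2
E
python3 - <<'E'
import cv2,numpy as np
a=cv2.imread('pics/top0.png')[180:250,330:410];b=cv2.imread('pics/side0.png')[210:280,315:395]
f=lambda i:cv2.resize(i,None,fx=5,fy=5,interpolation=cv2.INTER_CUBIC)
cv2.imwrite('pics/c0.png',np.hstack([f(a),f(b)]))
E
```

```text
(no output)
```

View pics/c0.png

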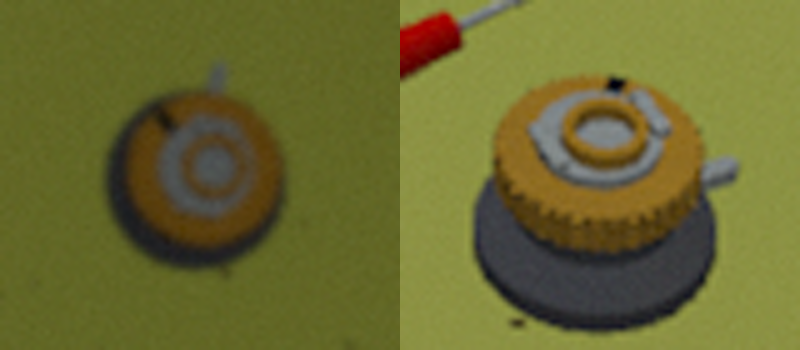

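```bash
python3 - <<'E'
from h import *
t=capture('top');s=capture('side')
P=lambda x,y:np.array([330+(x+.5)/5-.5,180+(y+.5)/5-.5]);S=lambda x,y:np.array([315+(x-400+.5)/5-.5,210+(y+.5)/5-.5])
print('blank',tri(t,P(212,166),s,S(606,133)))
print('collar',atz(t,P(205,169),62),'side',atz(s,S(600,145),67))
print('ptr',tri(t,P(222,66),s,S(738,168)), atz(t,P(222,66),19),atz(s,S(738,170),19))
print('mark',tri(t,P(160,112),s,S(617,80)),atz(t,P(160,112),67),atz(s,S(617,80),67))
for n,u in dict(reds1=(290,254),reds2=(383,278),reds3=(446,256),driver=(322,207),hand=(431,202),pitch=(377,136)).items(): print(n,atz(t,u,40))
E
```

```text
blank [ 500.67241275 -162.45323264   76.81657322]
collar [ 500.4271514  -159.41908485   62.        ] side [ 500.4560149  -159.66404258   67.        ]
ptr [ 575.3779964  -179.31775552   20.26547454] [ 574.85030221 -178.93821269   19.        ] [ 576.22529408 -179.86782387   19.        ]
mark [ 536.78288505 -131.35337543   67.46602036] [ 537.37645653 -131.74339592   67.        ] [ 536.54431792 -130.74258537   67.        ]
reds1 [379.11383564 102.42150676  40.        ]
reds2 [ 295.56220658 -191.78869743   40.        ]
reds3 [ 359.44154823 -396.19635317   40.        ]
driver [528.76944831  -4.49818754  40.        ]
hand [ 535.29965528 -360.44670759   40.        ]
pitch [ 764.16590982 -195.43820623   40.        ]
```

The crop shows the brass collar and black mark at top (363,203), with the pointer tip at (374,193). The red vises have no brass. The centre is about (500.5,-160), the pointer bears −14° and the mark +38°, so the collar stands near 0.91 rad and needs about 668° more.

I'll drive it with the shut fingers' corner against the rim on the far side, co-rotating with the collar.

```bash
python3 -m creep '[{"claw":1,"linear":[-0.0292,-0.0232,0],"yaw":0},{"claw":1,"linear":[-0.0292,-0.0232,0],"yaw":0},{"claw":1,"linear":[-0.0292,-0.0232,0],"yaw":0},{"claw":1,"linear":[-0.0292,-0.0232,0],"yaw":0},{"claw":1,"linear":[-0.0292,-0.0232,0],"yaw":0},{"claw":1,"linear":[-0.0292,-0.0232,0],"yaw":0},{"claw":1,"linear":[-0.0292,-0.0232,0],"yaw":0},{"claw":1,"linear":[-0.0292,-0.0232,0],"yaw":0},{"claw":1,"linear":[-0.0292,-0.0232,0],"yaw":0},{"claw":1,"linear":[-0.0292,-0.0232,0],"yaw":0}]' 40
python3 -m creep '[{"claw":1,"linear":[-0.0292,-0.0232,0.008],"yaw":0},{"claw":1,"linear":[-0.0292,-0.0232,0.008],"yaw":0},{"claw":1,"linear":[-0.0292,-0.0232,0.008],"yaw":0},{"claw":1,"linear":[-0.0292,-0.0232,0.008],"yaw":0},{"claw":1,"linear":[-0.0292,-0.0232,0.008],"yaw":0},{"claw":1,"linear":[-0.0292,-0.0232,0.008],"yaw":0},{"claw":1,"linear":[-0.0292,-0.0232,0.008],"yaw":0},{"claw":1,"linear":[-0.0292,-0.0232,0.008],"yaw":0},{"claw":1,"linear":[-0.0292,-0.0232,0.008],"yaw":0},{"claw":1,"linear":[-0.0292,-0.0232,0.008],"yaw":0}]'
cat >> h.py <<'E'
C=np.array([500.5,-160.])
def st():
    s=get_state();p=s['tcp_pos'];q=s['eef_rot'];h=np.degrees(2*np.arctan2(q[1],q[0]))%360
    d=p[:2]-C;th=np.degrees(np.arctan2(d[1],d[0]))%360
    print('t',round(s['time'],2),'p',p.round(1),'h',h.round(1),'th',th.round(1),'r',np.hypot(*d).round(1),'q6',s['joint_positions'][5].round(2),'F',np.round(s['wrist_force'],1),'w',round(s['gripper_width'],1))
    a=np.radians(h);x=np.array([np.cos(a),np.sin(a)]);y=np.array([np.sin(a),-np.cos(a)])
    return p,x,y
E
python3 -c "
from h import *
p,x,y=st();d=np.array([579.4,-128.4])-p[:2];print('need',d@x,d@y)"
```

```text
time: 1.45
tcp_pos: [403.7, 199.6, 231.3]
eef_rot: [0.201, 0.98, 0.0, 0.0]
wrist_force: [0.1, 0.1, 0.5]
gripper_width: -0.3
gripper_force: 0.0
time: 2.7
tcp_pos: [581.0, -128.5, 150.8]
eef_rot: [0.201, 0.98, 0.0, -0.0]
wrist_force: [0.5, 0.5, -0.1]
gripper_width: -0.1
gripper_force: 0.0
t 2.7 p [ 581.  -128.5  150.8] h 156.9 th 21.4 r 86.5 q6 0.05 F [ 0.5  0.5 -0.1] w -0.1
need 1.5271669294658843 -0.589467281171909
```

```bash
python3 -m creep '[{"claw":1,"linear":[0,0,0.016],"yaw":0},{"claw":1,"linear":[0,0,0.02],"yaw":0},{"claw":1,"linear":[0,0,0.02],"yaw":0},{"claw":1,"linear":[0,0,0.02],"yaw":0},{"claw":1,"linear":[0,0,0.02],"yaw":0},{"claw":1,"linear":[0.0035,-0.0035,0],"yaw":0},{"claw":1,"linear":[0.0035,-0.0035,0],"yaw":0},{"claw":1,"linear":[0.002,-0.002,0],"yaw":0},{"claw":1,"linear":[0,0,0],"yaw":0},{"claw":1,"linear":[0,0,0],"yaw":0}]'
python3 - <<'E'
from h import *
st();s=capture('side');t=capture('top')
f=lambda i:cv2.resize(i,None,fx=5,fy=5,interpolation=cv2.INTER_CUBIC)
cv2.imwrite('pics/c1.png',np.hstack([f(s['img'][190:280,315:395]),f(t['img'][170:260,330:410])]))
E
```

```text
time: 3.95
tcp_pos: [569.2, -132.3, 55.8]
eef_rot: [0.201, 0.98, -0.0, 0.001]
wrist_force: [0.0, -0.0, 0.7]
gripper_width: 0.1
gripper_force: 0.0
t 3.95 p [ 569.2 -132.3   55.8] h 156.9 th 22.0 r 74.1 q6 0.04 F [ 0.  -0.   0.7] w 0.1
```

View pics/c1.png

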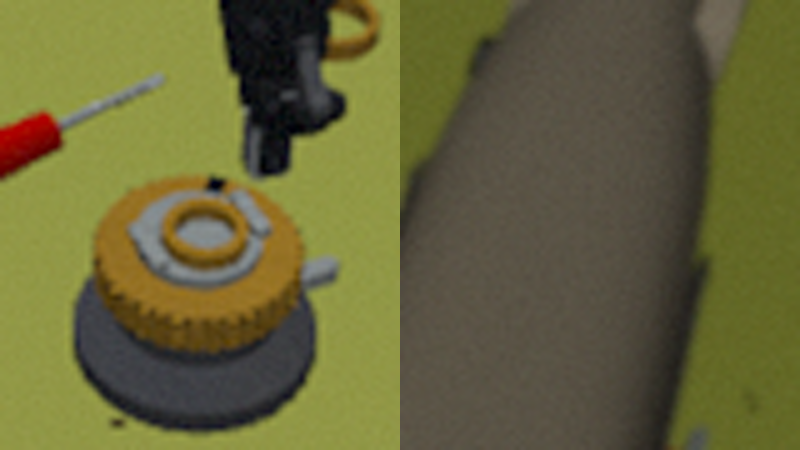

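The finger stands clear of the rim behind the collar, and the side view shows the mark (215,184 in the crop) freely. Next I'll feel for contact.

```bash
python3 -m creep '[{"claw":1,"linear":[0.0007,-0.0007,0.002],"yaw":0},{"claw":1,"linear":[0.0007,-0.0007,0.002],"yaw":0},{"claw":1,"linear":[0.0007,-0.0007,0],"yaw":0},{"claw":1,"linear":[0.0007,-0.0007,0],"yaw":0},{"claw":1,"linear":[0.0007,-0.0007,0],"yaw":0},{"claw":1,"linear":[0.0007,-0.0007,0],"yaw":0},{"claw":1,"linear":[0.0007,-0.0007,0],"yaw":0},{"claw":1,"linear":[0.0007,-0.0007,0],"yaw":0},{"claw":1,"linear":[0,0,0],"yaw":0},{"claw":1,"linear":[0,0,0],"yaw":0}]'
python3 -c "
from h import *
st()"
```

```text
time: 5.3
tcp_pos: [561.5, -135.0, 51.3]
eef_rot: [0.201, 0.98, 0.0, 0.0]
wrist_force: [-0.0, -0.5, 0.0]
gripper_width: 0.2
gripper_force: 0.0
t 5.3 p [ 561.5 -135.    51.3] h 156.9 th 22.2 r 65.9 q6 0.03 F [-0.  -0.5  0. ] w 0.2
```

```bash
python3 -m creep '[{"claw":1,"linear":[0.0007,-0.0007,0],"yaw":0},{"claw":1,"linear":[0.0007,-0.0007,0],"yaw":0},{"claw":1,"linear":[0.0007,-0.0007,0],"yaw":0},{"claw":1,"linear":[0,0,0],"yaw":0},{"claw":1,"linear":[0,0,0],"yaw":0},{"claw":1,"linear":[0,0,0],"yaw":0},{"claw":1,"linear":[0,0,0],"yaw":0},{"claw":1,"linear":[0,0,0],"yaw":0},{"claw":1,"linear":[0,0,0],"yaw":0},{"claw":1,"linear":[0,0,0],"yaw":0}]'
python3 -m creep '[{"claw":1,"linear":[0.0007,-0.0007,0],"yaw":0},{"claw":1,"linear":[0.0007,-0.0007,0],"yaw":0},{"claw":1,"linear":[0,0,0],"yaw":0},{"claw":1,"linear":[0,0,0],"yaw":0},{"claw":1,"linear":[0,0,0],"yaw":0},{"claw":1,"linear":[0,0,0],"yaw":0},{"claw":1,"linear":[0,0,0],"yaw":0},{"claw":1,"linear":[0,0,0],"yaw":0},{"claw":1,"linear":[0,0,0],"yaw":0},{"claw":1,"linear":[0,0,0],"yaw":0}]'
python3 -c "
from h import *
st()"
```

```text
time: 6.55
tcp_pos: [559.7, -135.8, 51.5]
eef_rot: [0.2, 0.98, 0.0, 0.001]
wrist_force: [4.7, 2.5, -1.8]
gripper_width: 0.3
gripper_force: 2.5
time: 7.8
tcp_pos: [559.5, -136.4, 51.7]
eef_rot: [0.2, 0.98, 0.001, 0.002]
wrist_force: [8.3, 2.4, -4.2]
gripper_width: -0.2
gripper_force: 4.7
t 7.8 p [ 559.5 -136.4   51.7] h 156.9 th 21.8 r 63.6 q6 0.02 F [ 8.3  2.4 -4.2] w -0.2
```

Contact is at r≈64 mm, with a soft stiffness of about 4 N/mm. First stroke.

```bash
python3 -m creep '[{"claw":1,"linear":[0.0082,0.0069,0],"yaw":-10},{"claw":1,"linear":[0.0082,0.0069,0],"yaw":-10},{"claw":1,"linear":[0.0082,0.0069,0],"yaw":-10},{"claw":1,"linear":[0.0082,0.0069,0],"yaw":-10},{"claw":1,"linear":[0.0082,0.0069,0],"yaw":-10},{"claw":1,"linear":[0.0082,0.0069,0],"yaw":-10},{"claw":1,"linear":[0.0082,0.0069,0],"yaw":-10},{"claw":1,"linear":[0.0082,0.0069,0],"yaw":-10},{"claw":1,"linear":[0,0,0],"yaw":0},{"claw":1,"linear":[0,0,0],"yaw":0}]'
cat > look.py <<'E'
# mark angle: rectify the collar's top plane (z=67) from the side picture, find black inside the annulus r 30..46
from h import *
import sys
st();s=capture('side');img=cv2.GaussianBlur(s['img'],(3,3),0).max(2).astype(float)
a=np.radians(np.arange(0,360,1.));rs=np.arange(34,45,1.)
X=np.stack(np.broadcast_arrays(C[0]+rs*np.cos(a)[:,None],C[1]+rs*np.sin(a)[:,None],67.),-1)
uv=np.array([proj(s,v) for v in X.reshape(-1,3)]).astype(np.float32).reshape(len(a),len(rs),2)
m=cv2.remap(img.astype(np.float32),uv[...,0],uv[...,1],cv2.INTER_LINEAR).mean(1)
w=np.clip(75-m,0,None);lo=m<75
print('dark deg',np.where(lo)[0].tolist()[::2],'min',m.min().round(),'med',np.median(m).round())
if w.sum():
    z=(w*np.exp(1j*a)).sum();phi=np.degrees(np.angle(z));print('mark',phi.round(1),'turn mod360',((phi+14.4)%360).round(1))
if len(sys.argv)>1: cv2.imwrite(sys.argv[1],cv2.resize(s['img'][190:280,305:405],None,fx=6,fy=6,interpolation=cv2.INTER_CUBIC))
E
python3 look.py pics/c2.png
```

```text
time: 9.05
tcp_pos: [485.5, -98.0, 51.0]
eef_rot: [-0.475, 0.88, 0.002, -0.001]
wrist_force: [-1.5, 6.7, 3.6]
gripper_width: 0.1
gripper_force: 3.4
t 9.05 p [485.5 -98.   51. ] h 236.7 th 103.6 r 63.7 q6 -1.35 F [-1.5  6.7  3.6] w 0.1
dark deg [116, 118, 120, 122] min 63.0 med 147.0
mark 118.9 turn mod360 133.3
```

View pics/c2.png

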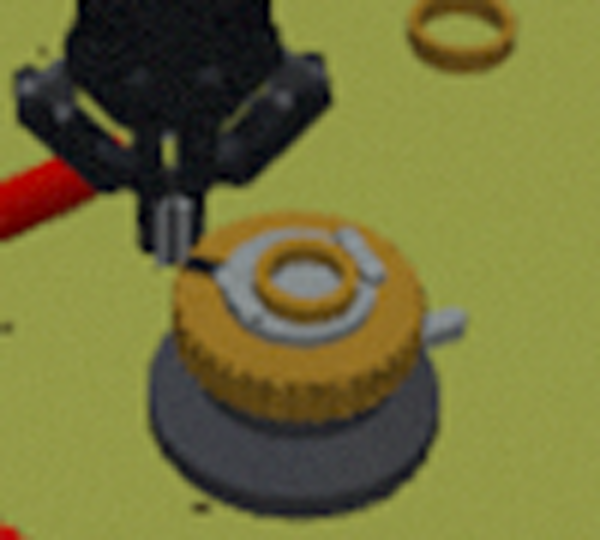

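The collar followed 1:1: the mark is now at about 119° (crop pixel 205,263), a turn of 133°, so 587° remain. I'll return outside the rim and stroke again.

```bash
python3 -m creep '[{"claw":1,"linear":[-0.007,0.007,0],"yaw":0},{"claw":1,"linear":[-0.008,-0.0095,0],"yaw":10},{"claw":1,"linear":[-0.008,-0.0095,0],"yaw":10},{"claw":1,"linear":[-0.008,-0.0095,0],"yaw":10},{"claw":1,"linear":[-0.008,-0.0095,0],"yaw":10},{"claw":1,"linear":[-0.008,-0.0095,0],"yaw":10},{"claw":1,"linear":[-0.008,-0.0095,0],"yaw":10},{"claw":1,"linear":[-0.008,-0.0095,0],"yaw":10},{"claw":1,"linear":[-0.008,-0.0095,0],"yaw":10},{"claw":1,"linear":[0,0,0],"yaw":0}]'
python3 look.py
```

```text
time: 10.35
tcp_pos: [566.5, -133.6, 51.2]
eef_rot: [0.201, 0.98, -0.0, 0.0]
wrist_force: [-0.4, 1.0, 0.9]
gripper_width: 0.2
gripper_force: 0.0
t 10.35 p [ 566.5 -133.6   51.2] h 156.8 th 21.8 r 71.1 q6 0.04 F [-0.4  1.   0.9] w 0.2
dark deg [116, 118, 120, 122] min 63.0 med 146.0
mark 118.6 turn mod360 133.0
```

```bash
python3 -m creep '[{"claw":1,"linear":[0.0071,-0.0071,0],"yaw":0},{"claw":1,"linear":[0.0082,0.0069,0],"yaw":-10},{"claw":1,"linear":[0.0082,0.0069,0],"yaw":-10},{"claw":1,"linear":[0.0082,0.0069,0],"yaw":-10},{"claw":1,"linear":[0.0082,0.0069,0],"yaw":-10},{"claw":1,"linear":[0.0082,0.0069,0],"yaw":-10},{"claw":1,"linear":[0.0082,0.0069,0],"yaw":-10},{"claw":1,"linear":[0.0082,0.0069,0],"yaw":-10},{"claw":1,"linear":[0.0082,0.0069,0],"yaw":-10},{"claw":1,"linear":[0.0082,0.0069,0],"yaw":-10}]'
python3 look.py
python3 -m creep '[{"claw":1,"linear":[-0.007,0.007,0],"yaw":0},{"claw":1,"linear":[-0.008,-0.0095,0],"yaw":10},{"claw":1,"linear":[-0.008,-0.0095,0],"yaw":10},{"claw":1,"linear":[-0.008,-0.0095,0],"yaw":10},{"claw":1,"linear":[-0.008,-0.0095,0],"yaw":10},{"claw":1,"linear":[-0.008,-0.0095,0],"yaw":10},{"claw":1,"linear":[-0.008,-0.0095,0],"yaw":10},{"claw":1,"linear":[-0.008,-0.0095,0],"yaw":10},{"claw":1,"linear":[-0.008,-0.0095,0],"yaw":10},{"claw":1,"linear":[-0.008,-0.0095,0],"yaw":10}]'
python3 look.py
```

```text
time: 11.65
tcp_pos: [476.1, -101.8, 51.5]
eef_rot: [-0.554, 0.832, -0.0, 0.0]
wrist_force: [2.0, 0.4, 1.1]
gripper_width: -0.0
gripper_force: 0.6
t 11.65 p [ 476.1 -101.8   51.5] h 247.3 th 112.8 r 63.1 q6 -1.55 F [2.  0.4 1.1] w -0.0
dark deg [205, 207, 209, 211, 213] min 34.0 med 146.0
mark -150.3 turn mod360 224.1
time: 12.95
tcp_pos: [566.0, -131.9, 51.1]
eef_rot: [0.204, 0.979, 0.0, -0.0]
wrist_force: [0.3, 0.8, 0.1]
gripper_width: -0.1
gripper_force: 0.0
t 12.95 p [ 566.  -131.9   51.1] h 156.4 th 23.2 r 71.2 q6 0.04 F [0.3 0.8 0.1] w -0.1
dark deg [207, 209, 211, 213, 215] min 32.0 med 145.0
mark -148.7 turn mod360 225.7
```

Turn is 225° and it tracks well. I'll press slightly deeper, since contact was light at the end of the stroke.

```bash
python3 -m creep '[{"claw":1,"linear":[0.0078,-0.0078,0],"yaw":0},{"claw":1,"linear":[0.0082,0.0069,0],"yaw":-10},{"claw":1,"linear":[0.0082,0.0069,0],"yaw":-10},{"claw":1,"linear":[0.0082,0.0069,0],"yaw":-10},{"claw":1,"linear":[0.0082,0.0069,0],"yaw":-10},{"claw":1,"linear":[0.0082,0.0069,0],"yaw":-10},{"claw":1,"linear":[0.0082,0.0069,0],"yaw":-10},{"claw":1,"linear":[0.0082,0.0069,0],"yaw":-10},{"claw":1,"linear":[0.0082,0.0069,0],"yaw":-10},{"claw":1,"linear":[0.0082,0.0069,0],"yaw":-10}]'
python3 look.py
python3 -m creep '[{"claw":1,"linear":[-0.0074,0.0074,0],"yaw":0},{"claw":1,"linear":[-0.008,-0.0095,0],"yaw":10},{"claw":1,"linear":[-0.008,-0.0095,0],"yaw":10},{"claw":1,"linear":[-0.008,-0.0095,0],"yaw":10},{"claw":1,"linear":[-0.008,-0.0095,0],"yaw":10},{"claw":1,"linear":[-0.008,-0.0095,0],"yaw":10},{"claw":1,"linear":[-0.008,-0.0095,0],"yaw":10},{"claw":1,"linear":[-0.008,-0.0095,0],"yaw":10},{"claw":1,"linear":[-0.008,-0.0095,0],"yaw":10},{"claw":1,"linear":[-0.008,-0.0095,0],"yaw":10}]'
python3 look.py
```

```text
time: 14.25
tcp_pos: [474.6, -101.5, 51.4]
eef_rot: [-0.555, 0.832, 0.0, 0.0]
wrist_force: [1.3, 1.6, 0.4]
gripper_width: -0.3
gripper_force: 0.5
t 14.25 p [ 474.6 -101.5   51.4] h 247.4 th 113.8 r 64.0 q6 -1.55 F [1.3 1.6 0.4] w -0.3
dark deg [299, 301, 303, 305, 307, 309] min 43.0 med 146.0
mark -56.0 turn mod360 318.4
time: 15.55
tcp_pos: [564.5, -131.3, 51.0]
eef_rot: [0.204, 0.979, 0.0, -0.0]
wrist_force: [-0.0, 0.7, 0.4]
gripper_width: -0.2
gripper_force: 0.0
t 15.55 p [ 564.5 -131.3   51. ] h 156.4 th 24.2 r 70.1 q6 0.04 F [-0.   0.7  0.4] w -0.2
dark deg [301, 303, 305, 307, 309] min 44.0 med 145.0
mark -54.5 turn mod360 319.9
```

```bash
python3 -m creep '[{"claw":1,"linear":[0.0074,-0.0074,0],"yaw":0},{"claw":1,"linear":[0.0082,0.0068,0],"yaw":-10},{"claw":1,"linear":[0.0082,0.0068,0],"yaw":-10},{"claw":1,"linear":[0.0082,0.0068,0],"yaw":-10},{"claw":1,"linear":[0.0082,0.0068,0],"yaw":-10},{"claw":1,"linear":[0.0082,0.0068,0],"yaw":-10},{"claw":1,"linear":[0.0082,0.0068,0],"yaw":-10},{"claw":1,"linear":[0.0082,0.0068,0],"yaw":-10},{"claw":1,"linear":[0.0082,0.0068,0],"yaw":-10},{"claw":1,"linear":[0.0082,0.0068,0],"yaw":-10}]'
python3 look.py
python3 -m creep '[{"claw":1,"linear":[-0.0076,0.0076,0],"yaw":0},{"claw":1,"linear":[-0.008,-0.0095,0],"yaw":10},{"claw":1,"linear":[-0.008,-0.0095,0],"yaw":10},{"claw":1,"linear":[-0.008,-0.0095,0],"yaw":10},{"claw":1,"linear":[-0.008,-0.0095,0],"yaw":10},{"claw":1,"linear":[-0.008,-0.0095,0],"yaw":10},{"claw":1,"linear":[-0.008,-0.0095,0],"yaw":10},{"claw":1,"linear":[-0.008,-0.0095,0],"yaw":10},{"claw":1,"linear":[-0.008,-0.0095,0],"yaw":10},{"claw":1,"linear":[-0.008,-0.0095,0],"yaw":10}]'
python3 look.py pics/c3.png
```

```text
time: 16.85
tcp_pos: [474.1, -101.5, 51.4]
eef_rot: [-0.555, 0.832, 0.0, 0.0]
wrist_force: [1.5, 0.6, -0.1]
gripper_width: 0.1
gripper_force: 0.5
t 16.85 p [ 474.1 -101.5   51.4] h 247.4 th 114.3 r 64.2 q6 -1.55 F [ 1.5  0.6 -0.1] w 0.1
dark deg [32, 34] min 71.0 med 147.0
mark 33.9 turn mod360 48.3
time: 18.15
tcp_pos: [563.9, -131.0, 51.0]
eef_rot: [0.204, 0.979, 0.0, -0.0]
wrist_force: [-0.0, -0.4, 0.7]
gripper_width: 0.1
gripper_force: 0.0
t 18.15 p [ 563.9 -131.    51. ] h 156.5 th 24.6 r 69.7 q6 0.04 F [-0.  -0.4  0.7] w 0.1
dark deg [32, 34, 36] min 70.0 med 146.0
mark 34.3 turn mod360 48.7
```

View pics/c3.png

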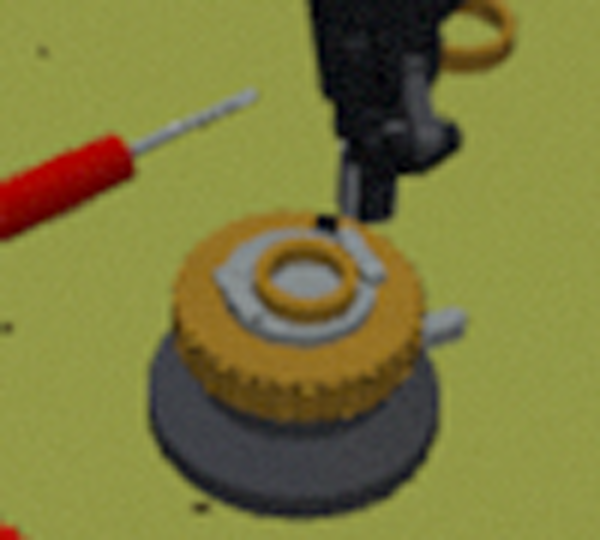

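The mark is back at about 35° (crop pixel 326,223) and the blank and everything else are undisturbed. The turn is about 409° (one turn + 49°), leaving about 311°: three more strokes plus a remainder.

```bash
python3 -m creep '[{"claw":1,"linear":[0.0072,-0.0072,0],"yaw":0},{"claw":1,"linear":[0.0082,0.0068,0],"yaw":-10},{"claw":1,"linear":[0.0082,0.0068,0],"yaw":-10},{"claw":1,"linear":[0.0082,0.0068,0],"yaw":-10},{"claw":1,"linear":[0.0082,0.0068,0],"yaw":-10},{"claw":1,"linear":[0.0082,0.0068,0],"yaw":-10},{"claw":1,"linear":[0.0082,0.0068,0],"yaw":-10},{"claw":1,"linear":[0.0082,0.0068,0],"yaw":-10},{"claw":1,"linear":[0.0082,0.0068,0],"yaw":-10},{"claw":1,"linear":[0.0082,0.0068,0],"yaw":-10}]'
python3 look.py
python3 -m creep '[{"claw":1,"linear":[-0.0076,0.0076,0],"yaw":0},{"claw":1,"linear":[-0.008,-0.0095,0],"yaw":10},{"claw":1,"linear":[-0.008,-0.0095,0],"yaw":10},{"claw":1,"linear":[-0.008,-0.0095,0],"yaw":10},{"claw":1,"linear":[-0.008,-0.0095,0],"yaw":10},{"claw":1,"linear":[-0.008,-0.0095,0],"yaw":10},{"claw":1,"linear":[-0.008,-0.0095,0],"yaw":10},{"claw":1,"linear":[-0.008,-0.0095,0],"yaw":10},{"claw":1,"linear":[-0.008,-0.0095,0],"yaw":10},{"claw":1,"linear":[-0.008,-0.0095,0],"yaw":10}]'
python3 look.py
```

```text
time: 19.45
tcp_pos: [473.6, -101.2, 51.4]
eef_rot: [-0.555, 0.832, 0.0, 0.0]
wrist_force: [0.1, 0.0, 0.0]
gripper_width: -0.2
gripper_force: 0.0
t 19.45 p [ 473.6 -101.2   51.4] h 247.4 th 114.6 r 64.6 q6 -1.55 F [0.1 0.  0. ] w -0.2
dark deg [117, 119, 121] min 66.0 med 147.0
mark 119.2 turn mod360 133.6
time: 20.75
tcp_pos: [563.6, -130.7, 51.1]
eef_rot: [0.204, 0.979, 0.0, -0.0]
wrist_force: [-0.6, 0.1, -0.7]
gripper_width: -0.1
gripper_force: 0.0
t 20.75 p [ 563.6 -130.7   51.1] h 156.5 th 24.9 r 69.5 q6 0.04 F [-0.6  0.1 -0.7] w -0.1
dark deg [116, 118, 120, 122] min 64.0 med 145.0
mark 119.2 turn mod360 133.6
```

```bash
python3 -m creep '[{"claw":1,"linear":[0.0072,-0.0072,0],"yaw":0},{"claw":1,"linear":[0.0082,0.0068,0],"yaw":-10},{"claw":1,"linear":[0.0082,0.0068,0],"yaw":-10},{"claw":1,"linear":[0.0082,0.0068,0],"yaw":-10},{"claw":1,"linear":[0.0082,0.0068,0],"yaw":-10},{"claw":1,"linear":[0.0082,0.0068,0],"yaw":-10},{"claw":1,"linear":[0.0082,0.0068,0],"yaw":-10},{"claw":1,"linear":[0.0082,0.0068,0],"yaw":-10},{"claw":1,"linear":[0.0082,0.0068,0],"yaw":-10},{"claw":1,"linear":[0.0082,0.0068,0],"yaw":-10}]'
python3 look.py
python3 -m creep '[{"claw":1,"linear":[-0.0076,0.0076,0],"yaw":0},{"claw":1,"linear":[-0.008,-0.0095,0],"yaw":10},{"claw":1,"linear":[-0.008,-0.0095,0],"yaw":10},{"claw":1,"linear":[-0.008,-0.0095,0],"yaw":10},{"claw":1,"linear":[-0.008,-0.0095,0],"yaw":10},{"claw":1,"linear":[-0.008,-0.0095,0],"yaw":10},{"claw":1,"linear":[-0.008,-0.0095,0],"yaw":10},{"claw":1,"linear":[-0.008,-0.0095,0],"yaw":10},{"claw":1,"linear":[-0.008,-0.0095,0],"yaw":10},{"claw":1,"linear":[-0.008,-0.0095,0],"yaw":10}]'
python3 look.py
```

```text
time: 22.05
tcp_pos: [472.8, -100.9, 51.1]
eef_rot: [-0.555, 0.832, 0.001, -0.0]
wrist_force: [0.7, 0.7, -0.0]
gripper_width: 0.4
gripper_force: 0.0
t 22.05 p [ 472.8 -100.9   51.1] h 247.4 th 115.1 r 65.3 q6 -1.55 F [ 0.7  0.7 -0. ] w 0.4
dark deg [185, 187, 189, 191, 193, 195] min 35.0 med 146.0
mark -170.4 turn mod360 204.0
time: 23.35
tcp_pos: [563.3, -130.4, 51.1]
eef_rot: [0.204, 0.979, 0.0, -0.0]
wrist_force: [0.0, -0.2, 1.3]
gripper_width: 0.2
gripper_force: 0.0
t 23.35 p [ 563.3 -130.4   51.1] h 156.5 th 25.2 r 69.4 q6 0.04 F [ 0.  -0.2  1.3] w 0.2
dark deg [185, 187, 189, 191, 193, 195] min 37.0 med 145.0
mark -170.4 turn mod360 204.0
```

The finger loses contact late in the stroke, so I'll use a tighter arc. Turn is 564°, 156° remain.

```bash
python3 -m creep '[{"claw":1,"linear":[0.0072,-0.0072,0],"yaw":0},{"claw":1,"linear":[0.008,0.0067,0],"yaw":-10},{"claw":1,"linear":[0.008,0.0067,0],"yaw":-10},{"claw":1,"linear":[0.008,0.0067,0],"yaw":-10},{"claw":1,"linear":[0.008,0.0067,0],"yaw":-10},{"claw":1,"linear":[0.008,0.0067,0],"yaw":-10},{"claw":1,"linear":[0.008,0.0067,0],"yaw":-10},{"claw":1,"linear":[0.008,0.0067,0],"yaw":-10},{"claw":1,"linear":[0.008,0.0067,0],"yaw":-10},{"claw":1,"linear":[0.008,0.0067,0],"yaw":-10}]'
python3 look.py
python3 -m creep '[{"claw":1,"linear":[-0.0076,0.0076,0],"yaw":0},{"claw":1,"linear":[-0.008,-0.0095,0],"yaw":10},{"claw":1,"linear":[-0.008,-0.0095,0],"yaw":10},{"claw":1,"linear":[-0.008,-0.0095,0],"yaw":10},{"claw":1,"linear":[-0.008,-0.0095,0],"yaw":10},{"claw":1,"linear":[-0.008,-0.0095,0],"yaw":10},{"claw":1,"linear":[-0.008,-0.0095,0],"yaw":10},{"claw":1,"linear":[-0.008,-0.0095,0],"yaw":10},{"claw":1,"linear":[-0.008,-0.0095,0],"yaw":10},{"claw":1,"linear":[-0.008,-0.0095,0],"yaw":10}]'
python3 look.py
```

```text
time: 24.65
tcp_pos: [474.9, -101.0, 51.4]
eef_rot: [-0.555, 0.832, 0.0, 0.0]
wrist_force: [0.2, -0.3, 0.2]
gripper_width: 0.2
gripper_force: 0.2
t 24.65 p [ 474.9 -101.    51.4] h 247.4 th 113.4 r 64.3 q6 -1.55 F [ 0.2 -0.3  0.2] w 0.2
dark deg [277, 279, 281, 283, 285] min 41.0 med 146.0
mark -78.5 turn mod360 295.9
time: 25.95
tcp_pos: [564.6, -130.5, 51.1]
eef_rot: [0.204, 0.979, 0.0, -0.0]
wrist_force: [-0.1, -0.2, 0.2]
gripper_width: 0.0
gripper_force: 0.0
t 25.95 p [ 564.6 -130.5   51.1] h 156.5 th 24.7 r 70.5 q6 0.04 F [-0.1 -0.2  0.2] w 0.0
dark deg [277, 279, 281, 283, 285, 287] min 40.0 med 145.0
mark -78.3 turn mod360 296.1
```

```bash
python3 -m creep '[{"claw":1,"linear":[0.0078,-0.0078,0],"yaw":0},{"claw":1,"linear":[0.008,0.0067,0],"yaw":-10},{"claw":1,"linear":[0.008,0.0067,0],"yaw":-10},{"claw":1,"linear":[0.008,0.0067,0],"yaw":-10},{"claw":1,"linear":[0.008,0.0067,0],"yaw":-10},{"claw":1,"linear":[0.008,0.0067,0],"yaw":-10},{"claw":1,"linear":[0,0,0],"yaw":0},{"claw":1,"linear":[0,0,0],"yaw":0},{"claw":1,"linear":[0,0,0],"yaw":0},{"claw":1,"linear":[0,0,0],"yaw":0}]'
python3 look.py pics/c4.png
```

```text
time: 27.25
tcp_pos: [516.3, -97.9, 51.4]
eef_rot: [-0.235, 0.972, 0.002, 0.001]
wrist_force: [0.8, 7.1, 2.3]
gripper_width: -0.1
gripper_force: 3.6
t 27.25 p [516.3 -97.9  51.4] h 207.1 th 75.8 r 64.0 q6 -0.82 F [0.8 7.1 2.3] w -0.1
dark deg [331, 333, 335, 337, 339] min 50.0 med 146.0
mark -24.6 turn mod360 349.8
```

View pics/c4.png

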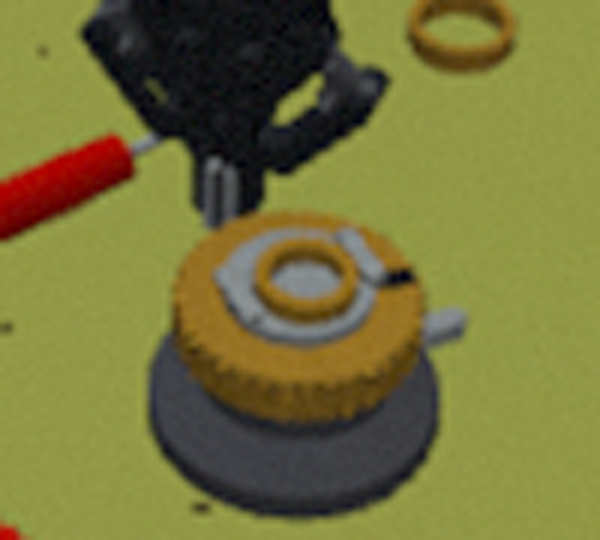

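The mark (crop 400,277) is about 10° short of the pointer (466,322). I'll refine the centre and pointer bearing from the first, unobstructed pictures before the last nudge.

```bash
python3 - <<'E'
from h import *
from scipy.optimize import minimize
for n,zoom,tip,mk in(('top',0,(330+222.5/5-.5,180+66.5/5-.5),(363.0,203.2)),('side',0,(315+338.5/5-.5,210+170.5/5-.5),None)):
    c=capture(n);img=cv2.imread(f'pics/{n}0.png');hsv=cv2.cvtColor(img,cv2.COLOR_BGR2HSV)
    c0=proj(c,np.array([500.5,-160,60]));m=cv2.inRange(hsv,(10,120,60),(24,255,255))
    yy,xx=np.mgrid[:400,:640];m[np.hypot(xx-c0[0],yy-c0[1])>32]=0
    pts=np.argwhere(m)[:,::-1];hull=cv2.convexHull(pts.astype(np.int32));H=np.zeros((400,640),np.uint8);cv2.fillConvexPoly(H,hull,255)
    a=np.linspace(0,2*np.pi,73)
    def cost(p):
        P=np.array([proj(c,np.array([p[0]+49.5*np.cos(t),p[1]+49.5*np.sin(t),z])) for t in a for z in(45,67)])
        M=np.zeros((400,640),np.uint8);h=cv2.convexHull(P.astype(np.float32))
        cv2.fillConvexPoly(M,np.round(h*16).astype(np.int32),255,lineType=cv2.LINE_AA,shift=4)
        return np.abs(M.astype(float)-cv2.GaussianBlur(H,(3,3),0)).sum()/255
    r=minimize(cost,[500.5,-160],method='Nelder-Mead',options=dict(initial_simplex=[[500.5,-160],[504,-160],[500.5,-156]]))
    T=atz(c,tip,19)[:2];d=T-r.x;print(n,'centre',r.x.round(2),'cost',r.fun,'area',(H>0).sum(),'ptr',np.degrees(np.arctan2(d[1],d[0])).round(1),np.hypot(*d).round(1))
    if n=='side':
        for u in((400,277),(414,273)):
            q=(305+(u[0]+.5)/6-.5,190+(u[1]+.5)/6-.5);e=atz(c,q,67)[:2]-r.x;print('mark',np.degrees(np.arctan2(e[1],e[0])).round(1),np.hypot(*e).round(1))
E
```

```text
top centre [ 501.55 -159.69] cost 75.48627450980392 area 765 ptr -14.7 75.8
side centre [ 501.48 -157.86] cost 113.02352941176471 area 1207 ptr -16.4 77.9
mark -27.5 41.1
mark -26.1 47.2
```

Both ways of measuring leave about 10°.

```bash
python3 -m creep '[{"claw":1,"linear":[0.004,0.0034,0],"yaw":-5},{"claw":1,"linear":[0.0036,0.003,0],"yaw":-4.5},{"claw":1,"linear":[0,0,0],"yaw":0},{"claw":1,"linear":[0,0,0],"yaw":0},{"claw":1,"linear":[0,0,0],"yaw":0},{"claw":1,"linear":[0,0,0],"yaw":0},{"claw":1,"linear":[0,0,0],"yaw":0},{"claw":1,"linear":[0,0,0],"yaw":0},{"claw":1,"linear":[0,0,0],"yaw":0},{"claw":1,"linear":[0,0,0],"yaw":0}]'
python3 look.py
```

```text
time: 28.65
tcp_pos: [506.5, -96.3, 51.3]
eef_rot: [-0.314, 0.949, 0.002, 0.001]
wrist_force: [1.0, 6.3, 2.3]
gripper_width: -0.1
gripper_force: 3.3
t 28.65 p [506.5 -96.3  51.3] h 216.6 th 84.6 r 64.0 q6 -0.99 F [1.  6.3 2.3] w -0.1
dark deg [341, 343, 345] min 67.0 med 147.0
mark -16.4 turn mod360 358.0
```

```bash
python3 -m creep '[{"claw":1,"linear":[-0.007,0.007,0],"yaw":0},{"claw":1,"linear":[-0.007,0.007,0],"yaw":0},{"claw":1,"linear":[0,0,-0.03],"yaw":0},{"claw":1,"linear":[0,0,-0.03],"yaw":0},{"claw":1,"linear":[0,0,-0.03],"yaw":0},{"claw":1,"linear":[-0.036,0.048,0],"yaw":0},{"claw":1,"linear":[-0.036,0.048,0],"yaw":0},{"claw":1,"linear":[-0.036,0.048,0],"yaw":0},{"claw":1,"linear":[-0.036,0.048,0],"yaw":0},{"claw":1,"linear":[0,0,0],"yaw":0}]'
python3 look.py
python3 - <<'E'
from h import *
S=sum(capture('side')['img'].astype(float) for _ in range(4))/4;T=sum(capture('top')['img'].astype(float) for _ in range(4))/4
f=lambda i:cv2.resize(i.astype(np.uint8),None,fx=8,fy=8,interpolation=cv2.INTER_CUBIC)
cv2.imwrite('pics/c5.png',np.hstack([f(S[225:265,350:400]),f(T[185:225,350:400])]))
E
```

```text
time: 29.95
tcp_pos: [511.6, 164.6, 141.1]
eef_rot: [-0.316, 0.949, 0.0, 0.0]
wrist_force: [-0.9, -0.5, -0.4]
gripper_width: 0.1
gripper_force: 0.0
t 29.95 p [511.6 164.6 141.1] h 216.8 th 88.0 r 324.8 q6 -0.48 F [-0.9 -0.5 -0.4] w 0.1
dark deg [341, 343, 345] min 65.0 med 143.0
mark -16.4 turn mod360 358.0
```

View pics/c5.png

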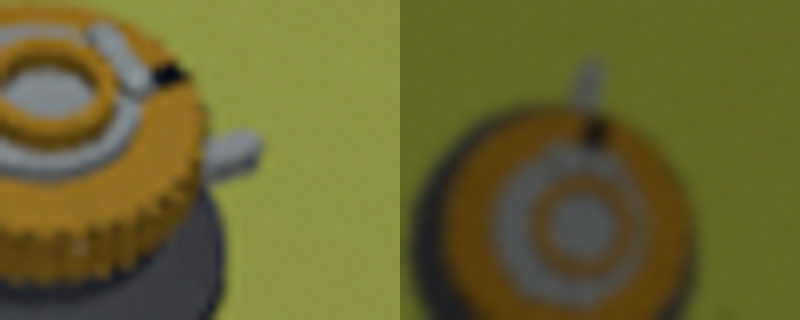

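```bash
python3 - <<'E'
from h import *
t=capture('top');s=capture('side')
Q=lambda x,y,ox,oy:(ox+(x+.5)/8-.5,oy+(y+.5)/8-.5)
A=lambda d:np.degrees(np.arctan2(d[1],d[0])).round(1)
for n,c,mk,tip,rt,ox,oy,cc in(('top',t,(196,132),(194,62),(188,102),350,185,(501.55,-159.69)),('side',s,(172,74),(262,147),(210,168),350,225,(501.48,-157.86))):
    M=atz(c,Q(*mk,ox,oy),67)[:2];T=atz(c,Q(*tip,ox,oy),19)[:2];B=atz(c,Q(*rt,ox,oy),19)[:2]
    for z in(cc,(500.5,-160),(501,-159)): print(n,z,'mark',A(M-z),'ptr',A(T-z),'bar dir',A(T-B),np.hypot(*(M-z)).round(1))
# blob centroid of mark, top
img=t['img'].max(2);sub=img[192:210,366:384].astype(float);print(sub[3:15,3:15].astype(int))
E
```

```text
top (501.55, -159.69) mark -17.7 ptr -14.0 bar dir -11.1 39.6
top (500.5, -160) mark -16.8 ptr -13.6 bar dir -11.1 40.5
top (501, -159) mark -18.4 ptr -14.4 bar dir -11.1 40.4
side (501.48, -157.86) mark -18.8 ptr -15.0 bar dir -9.9 42.9
side (500.5, -160) mark -15.7 ptr -13.3 bar dir -9.9 43.2
side (501, -159) mark -17.2 ptr -14.1 bar dir -9.9 43.0
[[101 101  91  87  86  87  96 103 102 106 105 106]
 [101  97  91  84  82  90  98 102 107 105 105 106]
 [ 90  88  83  81  83  91  96 100 101 102 103 105]
 [ 80  81  82  76  76  82  88  96 100 101 104 105]
 [ 86  82  86  80  71  64  74  81  92  96 101 103]
 [ 92  94  86  79  60  48  53  77  91  90  92  96]
 [ 94  92  86  77  48  34  45  73  89  90  91  91]
 [ 89  87  80  69  44  37  51  78  88  90  92  88]
 [ 85  84  80  68  51  53  65  79  91  90  93  92]
 [ 80  80  79  77  69  69  76  79  88  90  92  93]
 [ 77  75  77  78  75  73  82  81  81  89  94  95]
 [ 74  76  78  78  72  77  78  79  81  88  90  92]]
```

Both views put the mark 3–4° short of the pointer. I'll retrace the path for a small nudge of about 4°.

```bash
python3 -m creep '[{"claw":1,"linear":[0.036,-0.048,0],"yaw":0},{"claw":1,"linear":[0.036,-0.048,0],"yaw":0},{"claw":1,"linear":[0.036,-0.048,0],"yaw":0},{"claw":1,"linear":[0.036,-0.048,0],"yaw":0},{"claw":1,"linear":[0,0,0],"yaw":0},{"claw":1,"linear":[0,0,0.03],"yaw":0},{"claw":1,"linear":[0,0,0.03],"yaw":0},{"claw":1,"linear":[0,0,0.03],"yaw":0},{"claw":1,"linear":[0.005,-0.005,0],"yaw":0},{"claw":1,"linear":[0,0,0],"yaw":0}]'
python3 look.py
python3 -m creep '[{"claw":1,"linear":[0.005,-0.005,0],"yaw":0},{"claw":1,"linear":[0.004,-0.004,0],"yaw":0},{"claw":1,"linear":[0,0,0],"yaw":0},{"claw":1,"linear":[0.0018,0.0016,0],"yaw":-2.2},{"claw":1,"linear":[0.0018,0.0016,0],"yaw":-2.3},{"claw":1,"linear":[0,0,0],"yaw":0},{"claw":1,"linear":[0,0,0],"yaw":0},{"claw":1,"linear":[0,0,0],"yaw":0},{"claw":1,"linear":[0,0,0],"yaw":0},{"claw":1,"linear":[0,0,0],"yaw":0}]'
python3 look.py
```

```text
time: 31.75
tcp_pos: [510.1, -86.8, 52.2]
eef_rot: [-0.312, 0.95, -0.0, 0.0]
wrist_force: [0.1, -0.1, -0.1]
gripper_width: -0.1
gripper_force: 0.0
t 31.75 p [510.1 -86.8  52.2] h 216.4 th 82.6 r 73.8 q6 -0.96 F [ 0.1 -0.1 -0.1] w -0.1
dark deg [341, 343, 345] min 67.0 med 147.0
mark -16.4 turn mod360 358.0
time: 33.05
tcp_pos: [503.5, -97.6, 52.1]
eef_rot: [-0.35, 0.937, 0.001, 0.002]
wrist_force: [1.1, 7.0, 2.9]
gripper_width: -0.1
gripper_force: 2.7
t 33.05 p [503.5 -97.6  52.1] h 220.9 th 87.2 r 62.5 q6 -1.06 F [1.1 7.  2.9] w -0.1
dark deg [348] min 75.0 med 147.0
mark -11.4 turn mod360 3.0
```

```bash
python3 -m creep '[{"claw":1,"linear":[-0.007,0.007,0],"yaw":0},{"claw":1,"linear":[-0.007,0.007,0],"yaw":0},{"claw":1,"linear":[0,0,-0.03],"yaw":0},{"claw":1,"linear":[0,0,-0.03],"yaw":0},{"claw":1,"linear":[0,0,-0.03],"yaw":0},{"claw":1,"linear":[-0.036,0.048,0],"yaw":0},{"claw":1,"linear":[-0.036,0.048,0],"yaw":0},{"claw":1,"linear":[-0.036,0.048,0],"yaw":0},{"claw":1,"linear":[-0.036,0.048,0],"yaw":0},{"claw":1,"linear":[0,0,0],"yaw":0}]'
python3 - <<'E'
from h import *
s=[capture('side')['img'].astype(float) for _ in range(4)];t=[capture('top')['img'].astype(float) for _ in range(4)]
f=lambda i:cv2.resize(i.astype(np.uint8),None,fx=8,fy=8,interpolation=cv2.INTER_CUBIC)
cv2.imwrite('pics/c6.png',np.hstack([f((sum(s)/4)[220:270,350:400]),f((sum(t)/4)[185:235,350:400])]))
E
```

```text
time: 34.35
tcp_pos: [486.4, 164.3, 141.3]
eef_rot: [-0.352, 0.936, 0.0, 0.0]
wrist_force: [0.4, -0.2, 0.1]
gripper_width: -0.3
gripper_force: 0.0
```

View pics/c6.png

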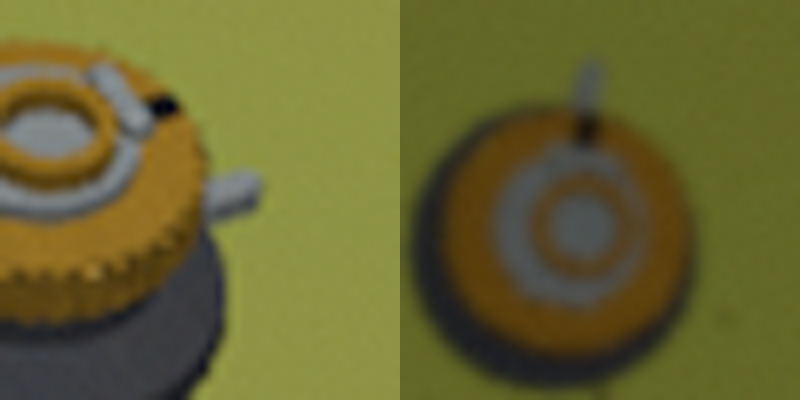

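With the arm clear, the top view shows the mark (587,128) in line with the pointer bar (588,100 to 593,62), within about 2°. The blank is still in the jaws and the count is two full turns, so I'm handing in.

```bash
python3 -c "
from bench import *
print(sign_off())"
```

```text
the job is handed in; nothing more can be done
None
```

I loosened the brass collar to two full turns from tight, with its mark over the pointer to within about 2°, and handed the job in at about 35 s; the blank is still in the jaws and the arm touched nothing else.

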